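Sort pump collars with a plug gauge

TASK

Three look-alike white pump collars stand in the wooden rack, and only one of them is bored clear right through. Take the plug gauge from its stand and try it in them, gently and without forcing it, until it goes fully home in one, its shoulder down on the collar; leave it standing there, that collar still in its well, and put the other two collars on the floor of the white reject tray. Do not disturb the jar, the dosing cup or the phone.

Things in the scene. Friction and masses are not known exactly. Their poses are not given: they have to be found in the camera images.
- gauge: Plug gauge, 200 g, loose, standing in the hole of the stand: a round steel pin, 17.5 mm in diameter and 38 mm long with a bevelled tip, under a square aluminium handle 26 x 26 mm and 44 mm tall (82 mm overall). Origin: centre of the pin's tip; z up along the pin; the handle's flat sides face its x and y axes. The handle's flat underside is the shoulder.
- gauge_shoulder (a point): The centre of the gauge's shoulder (underside of the handle), 38 mm above the pin's tip. It lies on the collar's top when the gauge is fully home.
- stand: Fixed pale wooden block, 70 x 70 mm, 45 mm tall, origin under its centre, with a blind hole 19.5 mm in diameter and 41 mm deep in its top. The gauge starts in it with its shoulder on the block's top.
- stand_hole0 (a point): Centre of the mouth of the stand's hole, on its top face (45 mm above the table).
- rack: Wooden rack bar, 70 mm (its x) by 290 mm (its y), 16 mm thick, on 10 mm rubber feet (top 26 mm above the table), fixed but for the soft feet: it sinks straight down when pushed with over about 6 N, then about 1 mm for each 3 N, and springs back. Three round wells 48.5 mm wide, 10 mm deep, along its y at -95, 0 and +95 mm; each holds a collar that rises 34 mm above it. Origin under its centre, at table height.
- collar_a: One of three look-alike white plastic pump collars: upright sleeve, 46 mm across, 44 mm tall, 60 g, loose in a well, underside 16 mm above the table. Origin: centre of the underside, z up. Bore 19 mm at the top; in two of the three a ledge stops the pin 22 mm down (15 mm bore below it), in the good one the bore is 19 mm right through and takes all 38 mm. Which well holds which varies.
- collar_b: One of three look-alike white plastic pump collars: upright sleeve, 46 mm across, 44 mm tall, 60 g, loose in a well, underside 16 mm above the table. Origin: centre of the underside, z up. Bore 19 mm at the top; in two of the three a ledge stops the pin 22 mm down (15 mm bore below it), in the good one the bore is 19 mm right through and takes all 38 mm. Which well holds which varies.
- collar_c: One of three look-alike white plastic pump collars: upright sleeve, 46 mm across, 44 mm tall, 60 g, loose in a well, underside 16 mm above the table. Origin: centre of the underside, z up. Bore 19 mm at the top; in two of the three a ledge stops the pin 22 mm down (15 mm bore below it), in the good one the bore is 19 mm right through and takes all 38 mm. Which well holds which varies.
- tray: Fixed open white reject tray, 170 mm (its x) by 130 mm (its y) outside, 28 mm tall, walls and floor 4 mm, empty; origin under its centre.
- jar: Small amber glass jar with a metal lid, 60 mm in diameter and tall, loose; not to be disturbed. Origin under its centre.
- dose_cup: Small open grey plastic dosing cup, 44 mm in diameter, 35 mm tall, loose; not to be disturbed. Origin under its centre.
- phone: Black phone lying flat, 65 x 120 x 12 mm, loose; not to be disturbed. Origin under its centre.
There are look-alikes about, which are no part of the job. What is shaped like the collar_a but purple is not meant.

How it is judged:
By the outcome, as a careful person would: the job done as asked, in the order asked, and still so for the second after the job is handed in, with the robot touching nothing.
It also fails if it takes over 72 s, if anything falls off the work surface, if the arm or the gripper's body presses on something with over 40 N, if the wrist force passes 120 N, or if a joint passes its speed limit or range.

ROBOT

A 6-joint arm with a two-finger parallel gripper is mounted at the origin on the work surface. World frame = base frame: x ahead of the robot, y to its left, z up, the work surface at z = 0. Lengths are in m, angles in rad, forces in N, time in s.
With the tool pointing down it reaches from about 0.325 to 1 m from the base axis. Payload 5.1 kg.
Tool frame: the origin (TCP) lies on the centre line of the jaws, within the pads' length; the fingertips stand 17 mm ahead of it and the grasp point (between the pads) lies 2 mm behind it (bot.tcp_to_tips is the distance from the TCP to the fingertips, in m); z points along the fingers, y is the direction in which the jaws open and shut (so a half turn about z gives the same grasp; the last joint's range is limited). The gripper opens to 85 mm and grips with 20 to 120 N. Pads are 22 mm wide; open, the fingers measure 114 mm over their backs; the gripper's body (76 mm by 85 mm) begins 54 mm behind the grasp point. The pads swing forward as they close: fully open they stand 13 mm farther back than shut.
Start: joints at [1.203, 0.124, 1.65, -0, 1.367, -0.083], TCP at [0.183, 0.624, 0.248] pointing down, gripper open.
Joint ranges: [-2.61, 2.61], [-1.02, 2.33], [0.03, 2.71], [-1.35, 4.49], [0.32, 2.68], [-2.91, 2.91]. Speed limits (rad/s): [2.57, 2.57, 3.14, 3.14, 3.14, 3.14].

INTERFACE

Orientations are given as a rotation vector (axis times angle).
In Python, from station import bot gives the robot as it stands. The module is installed in compiled form; this text tells all that it offers.
- The arm moves only by the shell command python3 -m handwheel 'ROWS' [FORCE]. ROWS is JSON, a list of rows, each a list of 7 numbers: the shift along the tool's x, y, z in cm, then the turn, a rotation vector about the tool's x, y, z in degrees, then the opening, from 0 (shut) to 1 (fully open). A call has exactly 8 rows; each row shifts and turns the pose as measured when the row begins, along the tool's axes as they then stand; what a row does not reach is not made up. A row lasts 1/8 s, in which the tool goes at most 62.5 mm and 10.7 degrees, less where a joint would pass 70% of its speed; a pose out of reach is approached as far as the arm can. A call with a gripper value outside its range is refused whole. The fingers move at their own pace and stop on an object; FORCE is the grip in N (left out, the last holds). Time passes only in rows, so rows that do not move let the fingers close, or fill a call up. It gives the time, the measured TCP pose, the force and the opening at its end, in the units of the state.
- bot.get_state(): the state, without advancing time (a new reading comes with each control period).
- bot.read_camera(name): name is "side" or "top" or "wrist"; returns (picture, depth): 384x512x3 uint8, blue, green, red; 384x512 float32, m along the optical axis (not along the pixel's ray), 0 where there is no reading.
- bot.camera_model(name): a dict with "fov_y" (degrees; the focal length in pixels is half the picture's height over the tangent of half this angle, whatever the lens; pixels are square), "cx", "cy" (the principal point, pixels), "R" (3x3) and "t" (3): a world point X has camera coordinates R X + t; the wrist camera has in their place "T_tool_cam" (4x4, takes a point from camera to tool coordinates, whose origin is the TCP and whose axes are the flange's). Camera axes: x right, y down, z forward; pixel columns grow to the right and rows downward; lengths in m; the calibration is good to about 2 mm. A picture is of the moment at which its call begins: read the wrist's pose just before it. camera_model takes no time and is no camera call.
- bot.sign_off(): hands the job in, once; it reports no verdict.
The state is a dict: "t": time; "joint_pos": joint angles; "qvel": joint speeds; "joint_efforts": joint torques, N m; "eef_pos": TCP position; "tool_rot": TCP orientation; "force": force on the tool from outside, world axes, zero at the start; "wrist_torque": the same for the moment, N m; "width": finger opening in m.
Only numpy, scipy, OpenCV 4.12 (cv2) and the standard library are available. Lean on these libraries where they do the work, as an engineer would, in place of code of your own. Each camera call takes 0.05 s, during which the arm holds its last target.

## Working session

There is one attempt and no reset: what is moved stays moved. The work goes in short steps, Python scripts to look and compute and a shell command to move; the robot and the scene stay as the last step left them, time stands still between calls to the robot, and variables do not carry over. Pictures are saved under pics/ and viewed, and the job is handed in when it is done.

```bash
mkdir -p pics
cat > h.py <<'E'
import numpy as np, cv2
from scipy.spatial.transform import Rotation as Ro
from station import bot
def K(m):
    f=384/2/np.tan(np.radians(m["fov_y"])/2); return f,m["cx"],m["cy"]
def world(name,u,v,d,st=None):
    m=bot.camera_model(name); f,cx,cy=K(m)
    p=np.array([(u-cx)/f*d,(v-cy)/f*d,d])
    if name=="wrist":
        T=np.array(m["T_tool_cam"]); p=T[:3,:3]@p+T[:3,3]
        return Ro.from_rotvec(st["tool_rot"]).as_matrix()@p+np.array(st["eef_pos"])
    return np.array(m["R"]).T@(p-np.array(m["t"]))
def wz(name,u,v,z,st=None):
    a=world(name,u,v,0.0,st); b=world(name,u,v,1.0,st)
    return a+(b-a)*(z-a[2])/(b[2]-a[2])
E
python3 - <<'E'
from h import *
s=bot.get_state(); print(s)
for n in ("top","side","wrist"):
    im,d=bot.read_camera(n); cv2.imwrite(f"pics/{n}0.png",im); np.save(f"pics/{n}0.npy",d); print(n,bot.camera_model(n))
E
```

```text
{'t': 0.0, 'joint_pos': array([ 1.20339166e+00,  1.24490071e-01,  1.65166946e+00, -3.09830600e-06,
        1.36750085e+00, -8.26293361e-02]), 'qvel': array([ 0.00024309, -0.00154775,  0.0008818 , -0.00113995,  0.00286393,
       -0.00096779]), 'joint_efforts': array([-1.22088357e-03, -4.23631382e+01, -3.65442467e+01, -1.90341070e-04,
        6.96838557e-03,  7.22546247e-06]), 'eef_pos': array([0.18245215, 0.62326954, 0.2470654 ]), 'tool_rot': array([-0.4457478 , -3.10934451,  0.0031667 ]), 'force': array([ 0.24050538, -1.1117975 , -0.03392652]), 'wrist_torque': array([ 0.01543422, -0.03126864, -0.05093503]), 'width': 0.08546598798976898}
top {'fov_y': 54.49983492200816, 'cx': 253.79163818226604, 'cy': 199.2718557185344, 'R': array([[-0.00357877, -0.99982158, -0.01854737],
       [-0.99135031,  0.00598055, -0.13110604],
       [ 0.13119357,  0.01791774, -0.99119484]]), 't': array([0.02688618, 0.63449256, 0.87057196])}
side {'fov_y': 56.4593595049487, 'cx': 260.8710551002129, 'cy': 199.3469790458878, 'R': array([[-0.93291035, -0.35994175,  0.01096433],
       [-0.25159454,  0.62970397, -0.7349647 ],
       [ 0.2576402 , -0.68841474, -0.67801672]]), 't': array([0.56084314, 0.183857  , 0.84584541])}
wrist {'fov_y': 70.63915446275101, 'cx': 251.71692834507522, 'cy': 191.2152383626233, 'T_tool_cam': array([[ 3.81907345e-04, -9.52301218e-01, -3.05159374e-01,
         7.80392800e-02],
       [ 9.99999678e-01,  5.78887395e-04, -5.55014736e-04,
         4.78202699e-04],
       [ 7.05194125e-04, -3.05159064e-01,  9.52301133e-01,
        -1.24501571e-01],
       [ 0.00000000e+00,  0.00000000e+00,  0.00000000e+00,
         1.00000000e+00]])}
```

View pics/top0.png

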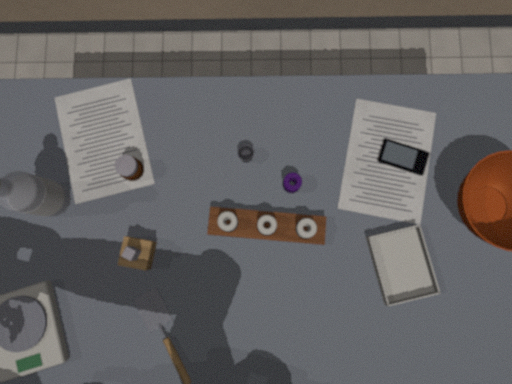

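View pics/side0.png

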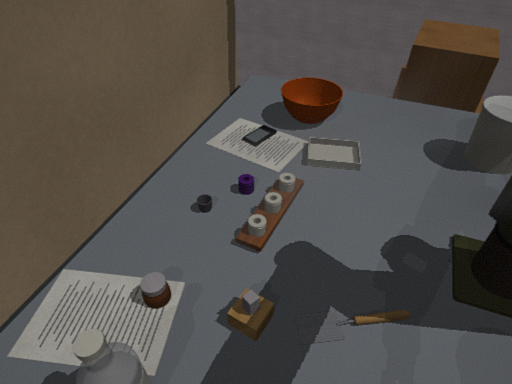

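View pics/wrist0.png

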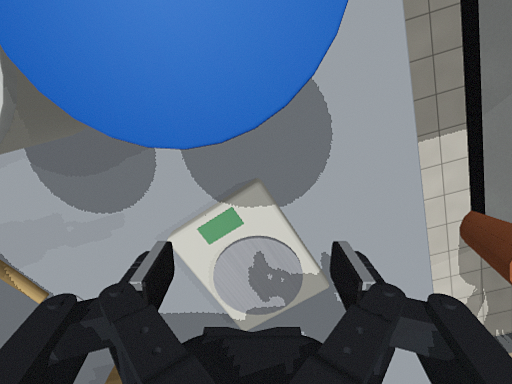

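Run:
```python
from h import *
s=bot.get_state()
d=np.load("pics/wrist0.npy")
for u,v in [(180,60),(100,100),(320,50),(250,300),(220,225),(490,250)]: print(u,v,d[v,u],world("wrist",u,v,d[v,u],s).round(3))
d=np.load("pics/top0.npy")
print('top')
for n,u,v in [("gauge",129,253),("stand",137,258),("c",228,221),("c",267,225),("c",307,228),("rackL",209,220),("rackR",325,230),("tray",402,262),("cup",246,153),("purple",292,183),("jar",126,165),("phone",403,156),("scale",25,325),("bottle",30,190),("tool",165,340),("whisk",185,375),("thing",25,255),("bowl",500,200)]:
  print(n,u,v,d[v,u],world("top",u,v,d[v,u]).round(3))
im=cv2.imread("pics/top0.png")
def up(c,n,k=5):
  x0,y0,x1,y1=c; cv2.imwrite(n,cv2.convertScaleAbs(cv2.resize(im[y0:y1,x0:x1],None,fx=k,fy=k,interpolation=cv2.INTER_CUBIC),alpha=1.5))
up((200,200,335,250),"pics/rackz.png"); up((100,225,180,285),"pics/standz.png",8); up((355,215,450,310),"pics/trayz.png",6)
```

```text
180 60 0.15366583 [0.073 0.613 0.203]
100 100 0.15960883 [0.08  0.561 0.204]
320 50 0.15164998 [0.091 0.69  0.203]
250 300 0.40384948 [0.373 0.565 0.037]
220 225 0.37262225 [0.247 0.559 0.031]
490 250 1.0381848 [ 0.873  1.371 -0.55 ]
top
gauge 129 253 0.85334194 [0.506 0.309 0.09 ]
stand 137 258 0.8924946 [0.494 0.304 0.049]
c 228 221 0.93335015 [0.584 0.089 0.016]
c 267 225 0.92915624 [ 0.573 -0.008  0.017]
c 307 228 0.9275783 [ 0.565 -0.108  0.015]
rackL 209 220 0.92551965 [0.586 0.136 0.025]
rackR 325 230 0.9383586 [ 0.561 -0.154  0.003]
tray 402 262 0.9219071 [ 0.481 -0.342  0.006]
cup 246 153 0.96954817 [0.761 0.044 0.002]
purple 292 183 0.9567343 [ 0.681 -0.074  0.002]
jar 126 165 0.90657526 [0.718 0.334 0.065]
phone 403 156 0.9496439 [ 0.747 -0.356  0.013]
scale 25 325 0.88554424 [0.337 0.569 0.04 ]
bottle 30 190 0.80496365 [0.642 0.505 0.16 ]
tool 165 340 0.89645153 [0.298 0.239 0.018]
whisk 185 375 0.8854496 [0.218 0.189 0.017]
thing 25 255 0.94789493 [ 0.501  0.607 -0.001]
bowl 500 200 0.938579 [ 0.634 -0.595  0.005]
```

View pics/rackz.png

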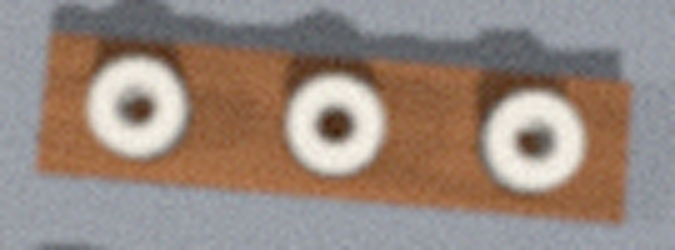

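View pics/standz.png

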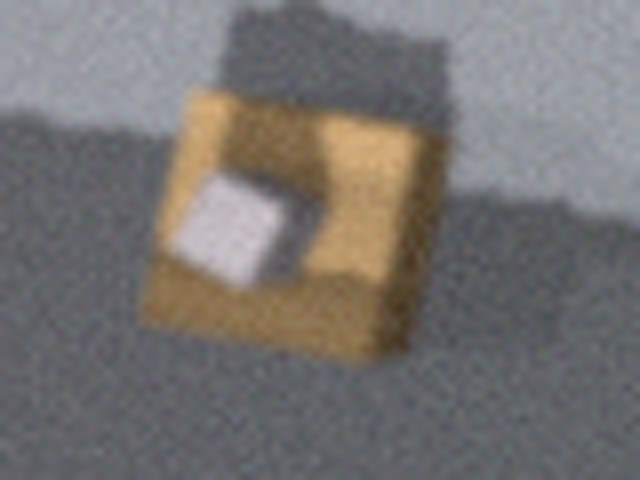

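View pics/trayz.png

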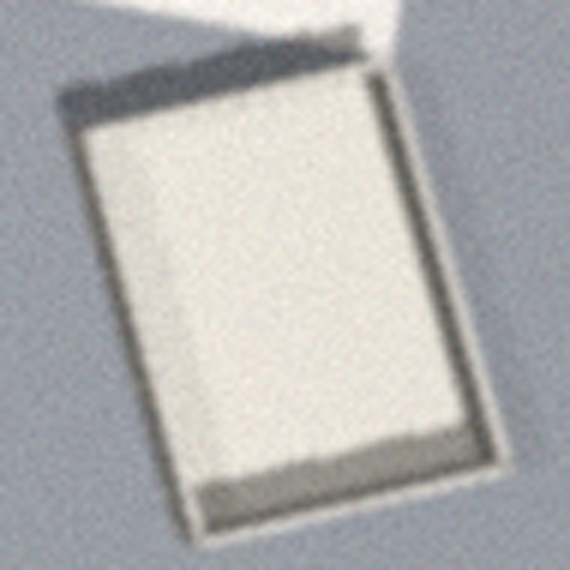

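```bash
cat >> h.py <<'E'
def plan(x,y,z,yawdeg=None):
    "cm and deg in tool axes to reach target pointing straight down, tool x at yaw"
    s=bot.get_state(); R=Ro.from_rotvec(s["tool_rot"])
    if yawdeg is None:
        Rm=R.as_matrix(); yawdeg=np.degrees(np.arctan2(Rm[1,0],Rm[0,0]))
    c,sn=np.cos(np.radians(yawdeg)),np.sin(np.radians(yawdeg))
    Rt=Ro.from_matrix(np.array([[c,sn,0],[sn,-c,0],[0,0,-1]]))
    d=R.inv().apply(np.array([x,y,z])-s["eef_pos"])*100
    w=np.degrees((R.inv()*Rt).as_rotvec())
    print("shift cm",d.round(2),"turn",w.round(2),"pos",s["eef_pos"].round(4),"F",s["force"].round(1),"w",round(s["width"],4),"t",round(s["t"],2),"yaw->",round(yawdeg,1))
E
python3 - <<'E'
from h import *
P=lambda u,v,z:wz("top",u,v,z)
print("gauge",P(129.1,253.75,.089))
g=[P(100+a/8,225+b/8,.089)[:2] for a,b in [(220,174),(287,210),(240,287),(170,242)]]
for i in range(4):
  e=g[(i+1)%4]-g[i]; print("edge",np.linalg.norm(e),np.degrees(np.arctan2(e[1],e[0])))
q=[P(100+a/8,225+b/8,.045)[:2] for a,b in [(195,92),(420,128),(375,350),(145,322)]]
print("stand top-ish",np.round(q,3),np.mean(q,0)) 
C=[P(200+a/5,200+b/5,.060) for a,b in [(137,106),(334.5,124),(533,140)]]
print("collars",np.round(C,4)); e=C[0]-C[2]; print(np.linalg.norm(e),np.degrees(np.arctan2(e[1],e[0])))
t=[P(355+a/6,215+b/6,.028)[:2] for a,b in [(65,100),(385,58),(508,465),(198,545)]]
print("tray",np.round(t,4),np.mean(t,0)); 
for i in range(4):
  e=t[(i+1)%4]-t[i]; print("edge",np.linalg.norm(e),np.degrees(np.arctan2(e[1],e[0])))
plan(.5,.3,.2,164)
E
```

```text
gauge [0.50422804 0.30914764 0.089     ]
edge 0.022269147662761224 -117.56394341834157
edge 0.025165676188372316 149.75763902420266
edge 0.024311373539487303 58.28397908958111
edge 0.023589797493430625 -35.248521190326386
stand top-ish [[0.545 0.338]
 [0.534 0.269]
 [0.468 0.28 ]
 [0.476 0.35 ]] [0.50588402 0.30929341]
collars [[ 0.5799  0.0866  0.06  ]
 [ 0.5709 -0.0074  0.06  ]
 [ 0.5628 -0.1014  0.06  ]]
0.18876139268998768 84.81739038722178
tray [[ 0.555  -0.2495]
 [ 0.5714 -0.3799]
 [ 0.4095 -0.4185]
 [ 0.3787 -0.2945]] [ 0.47866022 -0.33557042]
edge 0.1313972090626135 -82.79329758737586
edge 0.16644307205238462 -166.5950063564973
edge 0.12777218651819053 103.94995701487441
edge 0.18186779614610693 14.30689138288325
shift cm [-39.56 -22.11   4.76] turn [-0.09 -0.01 -0.32] pos [0.1825 0.6234 0.2473] F [-0.7 -0.2  0.1] w 0.0855 t 0.15 yaw-> 164
```

Run:
```python
from h import *
plan(.503,.309,.2,150)
```

```text
shift cm [-39.59 -21.16   4.76] turn [-0.1   0.   13.68] pos [0.1825 0.6234 0.2473] F [-0.7 -0.2  0.1] w 0.0855 t 0.15 yaw-> 150
```

```bash
python3 -m handwheel '[[-5,-2.65,0.6,0,0,0,1],[-5,-2.65,0.6,0,0,0,1],[-5,-2.65,0.6,0,0,0,1],[-5,-2.65,0.6,0,0,0,1],[-5,-2.65,0.6,0,0,0,1],[-5,-2.65,0.6,0,0,0,1],[-5,-2.65,0.6,0,0,0,1],[-4.6,-2.6,0.6,0,0,10,1]]' 60
python3 - <<'E'
from h import *
plan(.503,.309,.2,150)
E
```

```text
t: 1.15
eef_pos: [0.5097, 0.3024, 0.1961]
tool_rot: [-0.71, -3.059, 0.003]
force: [-0.3, -0.7, -0.3]
width: 0.0854
shift cm [ 0.89  0.3  -0.39] turn [-0.12 -0.02  3.87] pos [0.5097 0.3024 0.1961] F [-0.3 -0.7 -0.3] w 0.0854 t 1.15 yaw-> 150
```

Run:
```python
from h import *
s=bot.get_state()
im,d=bot.read_camera("wrist"); cv2.imwrite("pics/w1.png",im); np.save("pics/w1.npy",d)
```

```text
(no output)
```

View pics/w1.png

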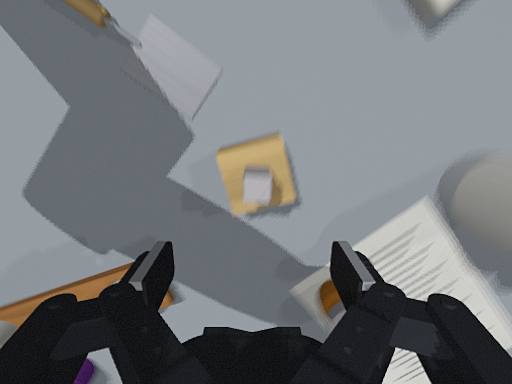

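Run:
```python
from h import *
s=bot.get_state(); print(s["eef_pos"],abs(s["qvel"]).max())
im=cv2.imread("pics/w1.png"); c=im[125:225,205:305]
cv2.imwrite("pics/w1z.png",cv2.resize(c,None,fx=6,fy=6,interpolation=cv2.INTER_CUBIC))
d=np.load("pics/w1.npy"); print(d[186,258],world("wrist",258,186,d[186,258],s))
```

```text
[0.51311254 0.29789077 0.19513888] 0.11479026804559202
0.24222533 [0.50812341 0.30649057 0.08750009]
```

View pics/w1z.png

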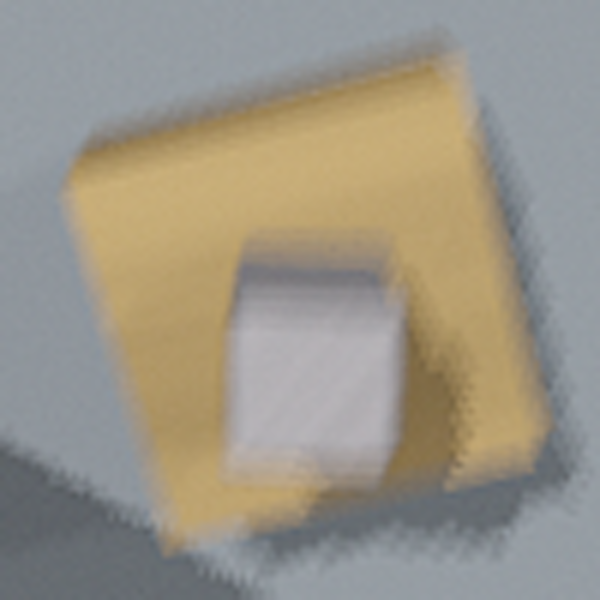

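Run:
```python
from h import *
plan(.505,.309,.15,150)
```

```text
shift cm [1.24 0.65 4.51] turn [-0.28  0.17  3.36] pos [0.5131 0.2979 0.1951] F [ 2.6 -3.5 -0.4] w 0.0855 t 1.2 yaw-> 150
```

```bash
python3 -m handwheel '[[0.4,0.2,0.7,0,0,3,0.6],[0.4,0.2,1,0,0,0,0.6],[0.4,0.2,1,0,0,0,0.6],[0,0,1,0,0,0,0.6],[0,0,0.8,0,0,0,0.6],[0,0,0,0,0,0,0.6],[0,0,0,0,0,0,0.6],[0,0,0,0,0,0,0.6]]' 60
python3 - <<'E'
from h import *
s=bot.get_state()
im,d=bot.read_camera("wrist"); cv2.imwrite("pics/w2.png",im); np.save("pics/w2.npy",d)
s2=bot.get_state(); print(s["eef_pos"],s2["eef_pos"])
c=im[110:270,180:340]
cv2.imwrite("pics/w2z.png",cv2.resize(c,None,fx=3.75,fy=3.75,interpolation=cv2.INTER_CUBIC))
plan(.505,.309,.15,150)
E
```

```text
t: 2.2
eef_pos: [0.5047, 0.3086, 0.1462]
tool_rot: [-0.802, -3.037, 0.011]
force: [0.1, -0.8, -0.1]
width: 0.051
[0.50465033 0.30858847 0.14620067] [0.50472204 0.30861697 0.1463057 ]
shift cm [-0.01  0.04 -0.37] turn [-0.37  0.1   0.4 ] pos [0.5047 0.3086 0.1463] F [-0.5  0.   0.5] w 0.0508 t 2.25 yaw-> 150
```

View pics/w2z.png

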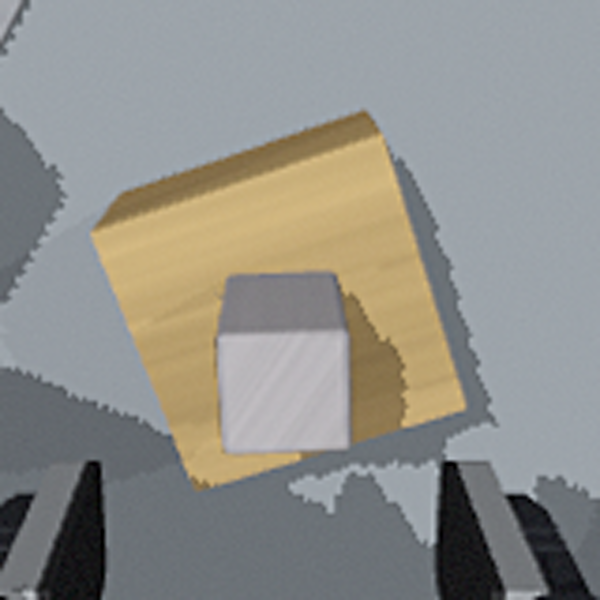

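Run:
```python
from h import *
s=bot.get_state()
q=[(180+a/3.75,110+b/3.75) for a,b in [(217,333),(349,331),(350,452),(222,455)]]
w=np.array([wz("wrist",u,v,.089,s) for u,v in q]); print(w.round(4),w.mean(0))
for i in range(4):
  e=w[(i+1)%4]-w[i]; print(np.linalg.norm(e),np.degrees(np.arctan2(e[1],e[0])))
x,y,_=w.mean(0); plan(x,y,.070,151)
```

```text
[[0.4876 0.307  0.089 ]
 [0.4996 0.329  0.089 ]
 [0.5219 0.3173 0.089 ]
 [0.5101 0.295  0.089 ]] [0.50481276 0.3120721  0.089     ]
0.025012831622612596 61.48513795678634
0.025262329634701555 -27.75019622817874
0.0252399560926984 -117.89632458506605
0.025532796312825116 151.73531350774562
shift cm [0.18 0.35 7.63] turn [-0.37  0.09 -0.6 ] pos [0.5047 0.3086 0.1463] F [-0.5  0.   0.5] w 0.0508 t 2.25 yaw-> 151
```

```bash
python3 -m handwheel '[[0.2,0.35,0.5,-0.4,0,-1.4,0.6],[0,0,1.5,0,0,0,0.6],[0,0,1.8,0,0,0,0.6],[0,0,1.8,0,0,0,0.6],[0,0,1.4,0,0,0,0.6],[0,0,0.4,0,0,0,0.6],[0,0,0,0,0,0,0.6],[0,0,0,0,0,0,0.6]]' 60
python3 - <<'E'
from h import *
plan(.5048,.3121,.070,151.8)
E
```

```text
t: 3.25
eef_pos: [0.5043, 0.3124, 0.0659]
tool_rot: [0.763, 3.047, -0.001]
force: [0.2, 0.2, -0.1]
width: 0.0512
shift cm [-0.06 -0.01 -0.41] turn [-0.03  0.03  0.08] pos [0.5043 0.3124 0.0659] F [ 0.2  0.2 -0.1] w 0.0512 t 3.25 yaw-> 151.8
```

```bash
python3 -m handwheel '[[0,0,-0.4,0,0,0,0.6],[0,0,0,0,0,0,0.3],[0,0,0,0,0,0,0.1],[0,0,0,0,0,0,0.1],[0,0,0,0,0,0,0.1],[0,0,0,0,0,0,0.1],[0,0,0,0,0,0,0.1],[0,0,0,0,0,0,0.1]]' 60
python3 - <<'E'
from h import *
print(bot.get_state()["wrist_torque"]);plan(.5048,.3121,.15,151.8)
E
```

```text
t: 4.25
eef_pos: [0.505, 0.3125, 0.0719]
tool_rot: [0.763, 3.046, 0.0]
force: [1.1, -0.8, 0.6]
width: 0.0252
[-0.14719152  0.05847338 -0.00421301]
shift cm [-0.02 -0.04 -7.81] turn [0.04 0.11 0.09] pos [0.505  0.3125 0.0719] F [ 1.1 -0.8  0.6] w 0.0252 t 4.25 yaw-> 151.8
```

```bash
python3 -m handwheel '[[0,0,-1,0,0,0,0.1],[0,0,-2,0,0,0,0.1],[0,0,-3,0,0,0,0.1],[0,0,-3,0,0,0,0.1],[0,0,-1.5,0,0,0,0.1],[0,0,0,0,0,0,0.1],[0,0,0,0,0,0,0.1],[0,0,0,0,0,0,0.1]]'
python3 - <<'E'
from h import *
plan(.571,-.007,.17,151.8)
plan(.571,-.007,.17,175)
E
```

```text
t: 5.25
eef_pos: [0.504, 0.3126, 0.1823]
tool_rot: [0.763, 3.046, 0.001]
force: [0.2, -0.1, -1.9]
width: 0.0252
shift cm [-20.96 -25.03   1.23] turn [0.07 0.08 0.08] pos [0.504  0.3126 0.1823] F [ 0.2 -0.1 -1.9] w 0.0252 t 5.25 yaw-> 151.8
shift cm [-20.96 -25.03   1.23] turn [  0.05   0.09 -23.12] pos [0.504  0.3126 0.1823] F [ 0.2 -0.1 -1.9] w 0.0252 t 5.25 yaw-> 175
```

```bash
python3 -m handwheel '[[-1.5,-1.8,0,0,0,0,0.1],[-3.5,-4.2,0,0,0,0,0.1],[-3.8,-4.5,0.2,0,0,0,0.1],[-3.8,-4.5,0.2,0,0,0,0.1],[-3.8,-4.5,0.2,0,0,0,0.1],[-2.2,-2.7,0.2,0,0,0,0.1],[-0.7,-0.8,0,0,0,0,0.1],[0,0,0,0,0,0,0.1]]'
python3 - <<'E'
from h import *
plan(.571,-.007,.17,151.8)
E
```

```text
t: 6.25
eef_pos: [0.5634, 0.0108, 0.1641]
tool_rot: [-0.756, -3.036, 0.006]
force: [-0.8, 0.7, -1.7]
width: 0.0255
shift cm [-1.5  -1.22 -0.6 ] turn [-0.38 -0.65  0.23] pos [0.5634 0.0108 0.1641] F [-0.8  0.7 -1.7] w 0.0255 t 6.25 yaw-> 151.8
```

```bash
python3 -m handwheel '[[-0.4,-0.3,-0.1,-0.3,-0.6,0,0.1],[-0.5,-0.4,-0.1,0,0,0,0.1],[-0.4,-0.3,0,0,0,0,0.1],[-0.1,-0.1,0,0,0,0,0.1],[0,0,0,0,0,0,0.1],[0,0,0,0,0,0,0.1],[0,0,0,0,0,0,0.1],[0,0,0,0,0,0,0.1]]'
python3 - <<'E'
from h import *
for n in ("wrist","side","top"):
  im,d=bot.read_camera(n); cv2.imwrite(f"pics/{n}3.png",im); np.save(f"pics/{n}3.npy",d)
plan(.571,-.007,.17,151.8)
E
```

```text
t: 7.25
eef_pos: [0.5707, -0.0026, 0.1661]
tool_rot: [-0.751, -3.049, -0.0]
force: [0.2, -0.1, -3.2]
width: 0.0251
shift cm [-0.23 -0.37 -0.4 ] turn [-0.01 -0.07  0.52] pos [ 0.5706 -0.0027  0.166 ] F [-0.2  0.4 -1.9] w 0.025 t 7.4 yaw-> 151.8
```

View pics/wrist3.png

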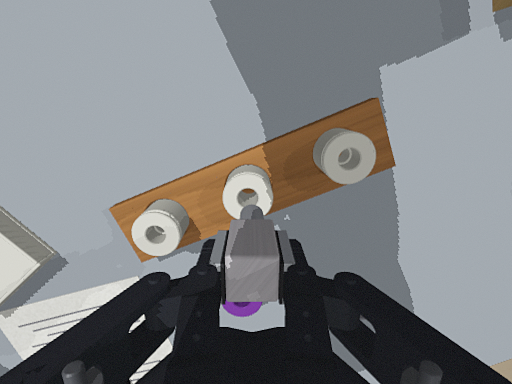

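View pics/side3.png

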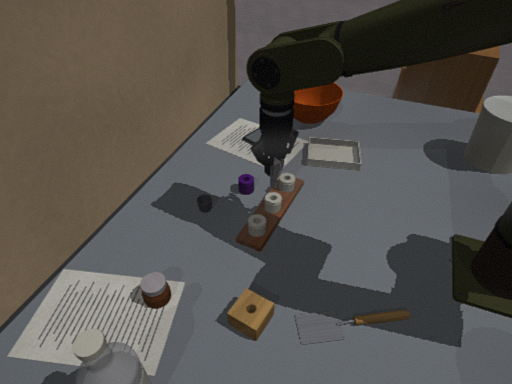

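Run:
```python
from h import *
im=cv2.imread("pics/wrist3.png")
def z(x0,y0,x1,y1): return cv2.resize(im[y0:y1,x0:x1],None,fx=6,fy=6,interpolation=cv2.INTER_CUBIC)
cv2.imwrite("pics/w3m.png",z(205,155,295,245))
cv2.imwrite("pics/w3lr.png",np.hstack([z(128,195,193,260),z(312,125,377,190)]))
```

```text
(no output)
```

View pics/w3m.png

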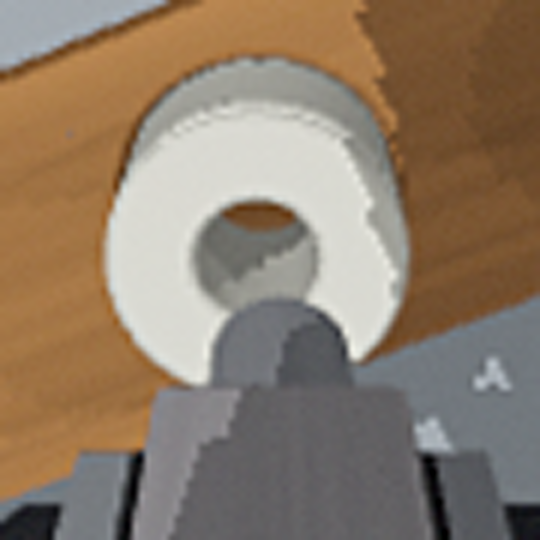

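View pics/w3lr.png

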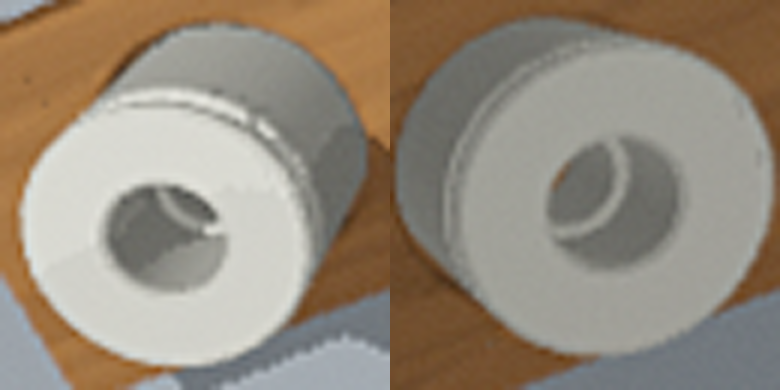

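```bash
cat >> h.py <<'E'
def proj_tool(p):
    m=bot.camera_model("wrist"); f,cx,cy=K(m); T=np.array(m["T_tool_cam"])
    c=T[:3,:3].T@(np.asarray(p,float)-T[:3,3]); return np.array([cx+f*c[0]/c[2],cy+f*c[1]/c[2]])
E
python3 - <<'E'
from h import *
s=bot.get_state()
def Z(p): return ((proj_tool(p)-[205,155])*6).round(0)
r=.00875
for nm,zz in (("tip",.0649),("shoulder",.0269),("top",-.0171)):
  print(nm,Z([0,0,zz]),[Z([a*1000/1000,b,zz]) for a,b in ((r,0),(0,r),(0,-r))], [Z([.013,.013*k,zz]) for k in (-1,1)])
c=wz("wrist",247.4,198.0,.060,s); print(c); plan(c[0],c[1],.166,151.8)
L=wz("wrist",128+165/6,195+238/6,.060,s); Rr=wz("wrist",312+(615-390)/6,125+203/6,.060,s); print(L,Rr,(L+Rr)/2, np.linalg.norm(L-Rr))
E
```

```text
tip [277. 349.] [array([277., 284.]), array([347., 349.]), array([207., 349.])] [array([172., 251.]), array([383., 251.])]
shoulder [276. 490.] [array([276., 412.]), array([361., 490.]), array([191., 490.])] [array([147., 374.]), array([405., 374.])]
top [274. 754.] [array([274., 656.]), array([387., 754.]), array([162., 754.])] [array([101., 606.]), array([447., 607.])]
[ 0.5708299  -0.00675822  0.06      ]
shift cm [-0.21 -0.35  0.  ] turn [-0.01 -0.07  0.52] pos [ 0.5706 -0.0027  0.166 ] F [-0.2  0.4 -1.9] w 0.025 t 7.4 yaw-> 151.8
[ 0.56296373 -0.10058195  0.06      ] [0.580073   0.08776162 0.06      ] [ 0.57151837 -0.00641017  0.06      ] 0.1891190791320453
```

```bash
python3 -m handwheel '[[0,-0.2,0.3,0,0,0.5,0.1],[0,-0.15,0.7,0,0,0,0.1],[0,0,0.9,0,0,0,0.1],[0,0,0.8,0,0,0,0.1],[0,0,0.3,0,0,0,0.1],[0,0,0,0,0,0,0.1],[0,0,0,0,0,0,0.1],[0,0,0,0,0,0,0.1]]'
python3 - <<'E'
from h import *
im,d=bot.read_camera("wrist"); cv2.imwrite(f"pics/w4.png",im)
plan(.571,-.007,.13,151.8)
cv2.imwrite("pics/w4z.png",cv2.resize(im[150:250,200:300],None,fx=6,fy=6,interpolation=cv2.INTER_CUBIC))
E
```

```text
t: 8.4
eef_pos: [0.5685, -0.0059, 0.1333]
tool_rot: [-0.765, -3.045, 0.0]
force: [0.5, -0.1, -2.8]
width: 0.0255
shift cm [-0.26  0.02  0.34] turn [-0.03 -0.11 -0.02] pos [ 0.5686 -0.006   0.1334] F [ 0.4 -0.3 -2.3] w 0.0254 t 8.45 yaw-> 151.8
```

View pics/w4z.png

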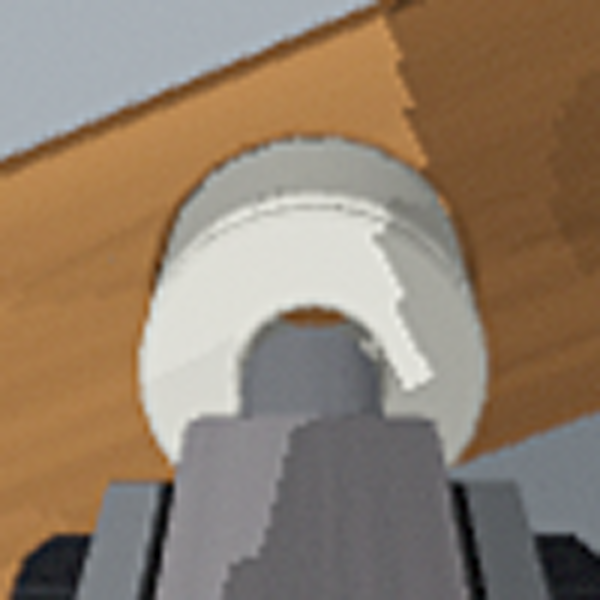

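Run:
```python
from h import *
s=bot.get_state()
def Z(p): return ((proj_tool(p)-[200,150])*6).round(0)
print(Z([0,0,.0649]),Z([.00775,0,.0649]),Z([.00875,0,.0639]),Z([.0065,0,.0649]),Z([0,.00875,.0629]),Z([0,-.00875,.0629]),[Z([.013,k*.013,.0269]) for k in(-1,1)])
R=Ro.from_rotvec(s["tool_rot"])
for u,v in ((313,377),(313,305)):
  c=wz("wrist",200+u/6,150+v/6,.060,s); print(c,R.inv().apply(c-s["eef_pos"])*100)
```

```text
[307. 379.] [307. 321.] [307. 317.] [307. 331.] [377. 386.] [237. 385.] [array([177., 404.]), array([435., 404.])]
[ 0.57159343 -0.00677798  0.06      ] [-0.31682313  0.07473337  7.3377223 ]
[ 0.56275646 -0.00204552  0.06      ] [0.68561292 0.07384638 7.33972498]
```

Run:
```python
from h import *
im,d=bot.read_camera("side"); cv2.imwrite("pics/s4.png",im)
a=cv2.resize(im[150:230,240:310],None,fx=7,fy=7,interpolation=cv2.INTER_CUBIC)
w=cv2.imread("pics/w4.png")
b=cv2.resize(w[193:229,232:275],None,fx=15,fy=15,interpolation=cv2.INTER_CUBIC)
cv2.imwrite("pics/s4z.png",cv2.convertScaleAbs(a,alpha=1.8)); cv2.imwrite("pics/w4zz.png",b)
# project expected tip & bore centre into side crop
m=bot.camera_model("side"); f,cx,cy=K(m); s=bot.get_state()
def P(X): c=np.array(m["R"])@X+np.array(m["t"]); return ((cx+f*c[0]/c[2]-240)*7,(cy+f*c[1]/c[2]-150)*7)
tip=s["eef_pos"]-np.array([0,0,.0649]); print("tip",P(tip),"sh",P(tip+[0,0,.038]))
for c in ([.5709,-.0074,.06],[.5716,-.0068,.06]): print(P(np.array(c)))
```

```text
tip (np.float64(233.91429598387032), np.float64(310.46520677460296)) sh (np.float64(237.49078438618108), np.float64(233.84367066227261))
(np.float64(228.64183460620563), np.float64(323.1073973608657))
(np.float64(226.38893148137475), np.float64(323.6295553596319))
```

View pics/s4z.png

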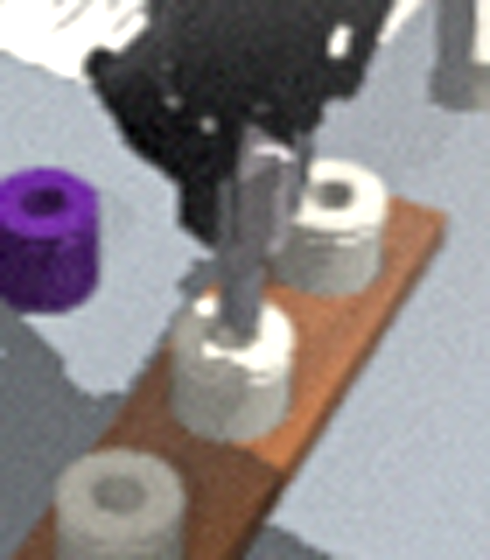

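View pics/w4zz.png

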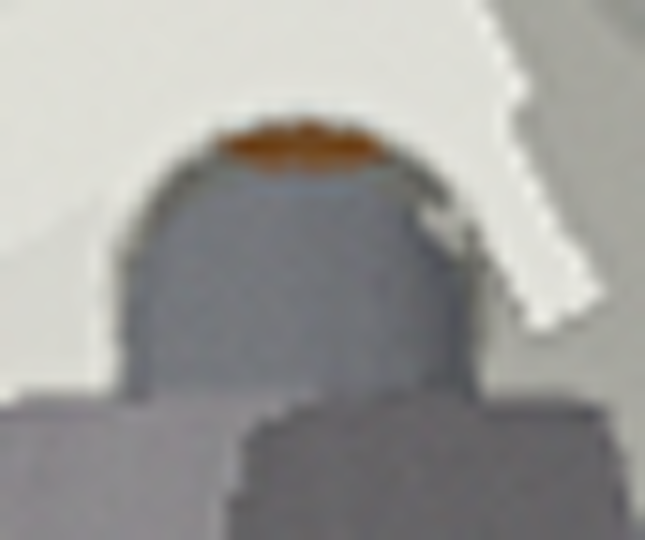

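```bash
python3 -m handwheel '[[-0.15,0,0.1,0,0,0,0.1],[-0.1,0,0.15,0,0,0,0.1],[0,0,0.15,0,0,0,0.1],[0,0,0,0,0,0,0.1],[0,0,0,0,0,0,0.1],[0,0,0,0,0,0,0.1],[0,0,0,0,0,0,0.1],[0,0,0,0,0,0,0.1]]'
python3 - <<'E'
from h import *
im,d=bot.read_camera("wrist"); cv2.imwrite(f"pics/w5.png",im)
plan(.571,-.007,.13,151.8)
b=cv2.resize(im[185:235,225:285],None,fx=12,fy=12,interpolation=cv2.INTER_CUBIC)
im,d=bot.read_camera("side"); cv2.imwrite("pics/s5.png",im)
a=cv2.resize(im[150:230,240:310],None,fx=7,fy=7,interpolation=cv2.INTER_CUBIC)
cv2.imwrite("pics/s5z.png",cv2.convertScaleAbs(a,alpha=1.8)); cv2.imwrite("pics/w5z.png",b)
E
```

```text
t: 9.5
eef_pos: [0.5711, -0.0072, 0.1294]
tool_rot: [-0.765, -3.045, 0.0]
force: [-0.4, 0.2, -1.7]
width: 0.0254
shift cm [ 0.02  0.02 -0.06] turn [-0.02 -0.09 -0.02] pos [ 0.5711 -0.0072  0.1294] F [ 0.4  0.2 -2.1] w 0.0253 t 9.55 yaw-> 151.8
```

View pics/s5z.png

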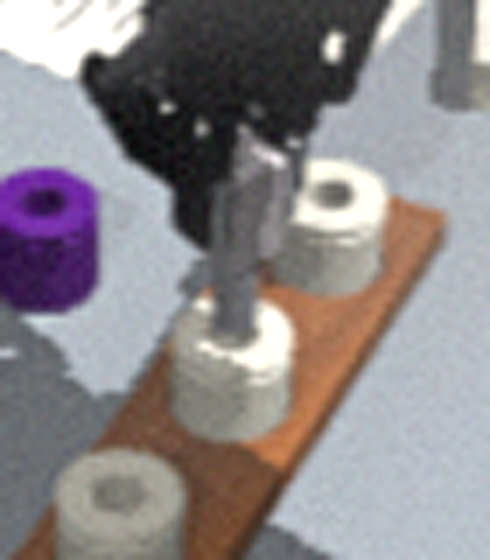

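View pics/w5z.png

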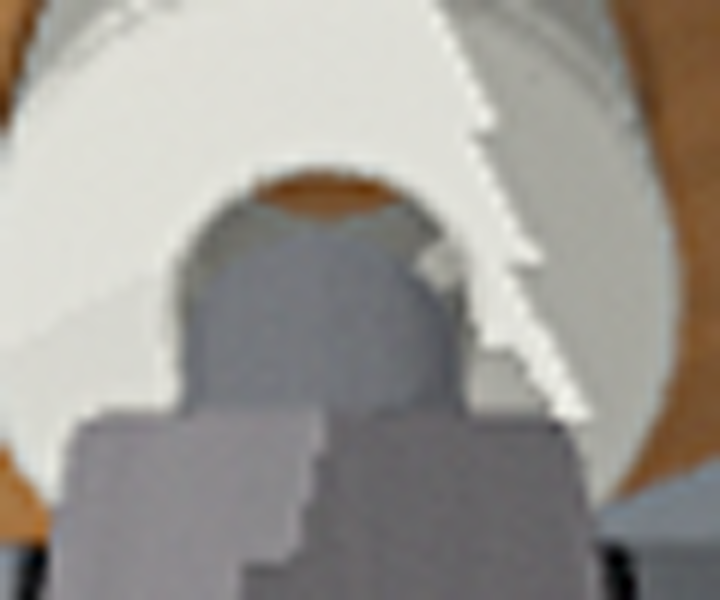

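```bash
python3 -m handwheel '[[-0.06,-0.02,0.1,0,0,0,0.1],[0,0,0.15,0,0,0,0.1],[0,0,0.15,0,0,0,0.1],[0,0,0.15,0,0,0,0.1],[0,0,0.15,0,0,0,0.1],[0,0,0.1,0,0,0,0.1],[0,0,0,0,0,0,0.1],[0,0,0,0,0,0,0.1]]'
python3 - <<'E'
from h import *
im,d=bot.read_camera("wrist"); cv2.imwrite(f"pics/w6.png",im)
plan(.571,-.007,.0869,151.8); print(bot.get_state()["wrist_torque"])
b=cv2.resize(im[185:235,225:285],None,fx=12,fy=12,interpolation=cv2.INTER_CUBIC)
cv2.imwrite("pics/w6z.png",b)
E
```

```text
t: 10.6
eef_pos: [0.5714, -0.0076, 0.1206]
tool_rot: [-0.765, -3.045, -0.0]
force: [-0.2, -0.3, -2.4]
width: 0.0254
shift cm [0.06 0.04 3.37] turn [-0.02 -0.12 -0.02] pos [ 0.5714 -0.0076  0.1206] F [-0.3 -0.  -0.7] w 0.0253 t 10.65 yaw-> 151.8
[ 0.04844937  0.03283221 -0.00034639]
```

View pics/w6z.png

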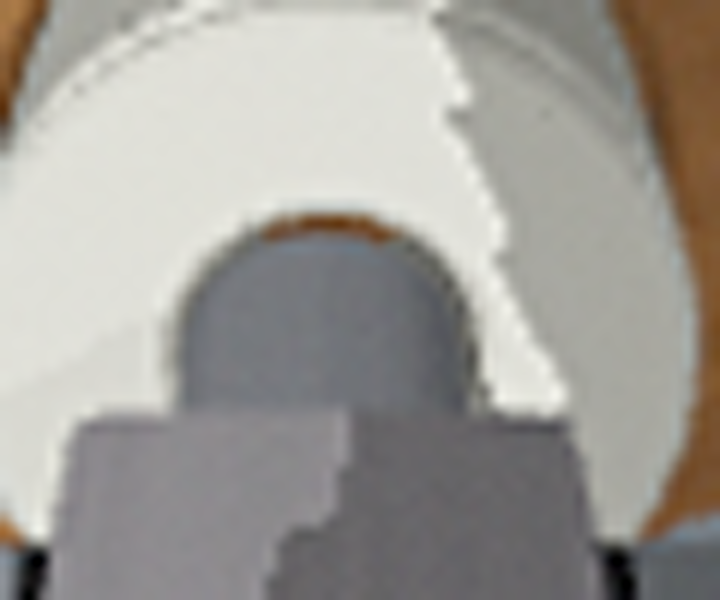

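```bash
python3 -m handwheel '[[0,0,0.2,0,0,0,0.1],[0,0,0.3,0,0,0,0.1],[0,0,0.3,0,0,0,0.1],[0,0,0.3,0,0,0,0.1],[0,0,0.3,0,0,0,0.1],[0,0,0.2,0,0,0,0.1],[0,0,0.1,0,0,0,0.1],[0,0,0,0,0,0,0.1]]'
python3 - <<'E'
from h import *
plan(.571,-.007,.0869,151.8); print(bot.get_state()["wrist_torque"])
E
```

```text
t: 11.65
eef_pos: [0.5713, -0.0076, 0.1022]
tool_rot: [-0.765, -3.044, 0.0]
force: [-0.8, -0.4, -2.2]
width: 0.025
shift cm [0.05 0.05 1.53] turn [-0.04 -0.13 -0.02] pos [ 0.5713 -0.0076  0.1022] F [-0.8 -0.4 -2.2] w 0.025 t 11.65 yaw-> 151.8
[ 0.04837441  0.10091618 -0.00370994]
```

```bash
python3 -m handwheel '[[0,0,0.15,0,0,0,0.1],[0,0,0.2,0,0,0,0.1],[0,0,0.2,0,0,0,0.1],[0,0,0.2,0,0,0,0.1],[0,0,0.2,0,0,0,0.1],[0,0,0.15,0,0,0,0.1],[0,0,0,0,0,0,0.1],[0,0,0,0,0,0,0.1]]'
python3 - <<'E'
from h import *
plan(.571,-.007,.0869,151.8); print(bot.get_state()["wrist_torque"])
E
```

```text
t: 12.65
eef_pos: [0.5713, -0.0076, 0.0906]
tool_rot: [-0.765, -3.045, -0.0]
force: [0.0, 0.6, -2.0]
width: 0.0252
shift cm [0.06 0.04 0.37] turn [-0.02 -0.13 -0.02] pos [ 0.5713 -0.0076  0.0906] F [ 0.   0.6 -2. ] w 0.0252 t 12.65 yaw-> 151.8
[ 0.04573289  0.01952928 -0.00265818]
```

```bash
python3 -m handwheel '[[0,0,0.08,0,0,0,0.1],[0,0,0.08,0,0,0,0.1],[0,0,0.08,0,0,0,0.1],[0,0,0.06,0,0,0,0.1],[0,0,0.05,0,0,0,0.1],[0,0,0,0,0,0,0.1],[0,0,0,0,0,0,0.1],[0,0,0,0,0,0,0.1]]'
python3 - <<'E'
from h import *
plan(.571,-.007,.0869,151.8); print(bot.get_state()["wrist_torque"])
im,d=bot.read_camera("wrist"); cv2.imwrite(f"pics/w7.png",im)
b=cv2.resize(im[155:255,205:305],None,fx=6,fy=6,interpolation=cv2.INTER_CUBIC)
cv2.imwrite("pics/w7z.png",b)
E
```

```text
t: 13.65
eef_pos: [0.5715, -0.0075, 0.0871]
tool_rot: [-0.765, -3.045, -0.0]
force: [-1.5, -0.3, -1.7]
width: 0.0254
shift cm [0.07 0.02 0.02] turn [-0.01 -0.11 -0.02] pos [ 0.5715 -0.0075  0.0871] F [-1.5 -0.3 -1.7] w 0.0254 t 13.65 yaw-> 151.8
[ 0.07292124  0.01520447 -0.0133301 ]
```

View pics/w7z.png

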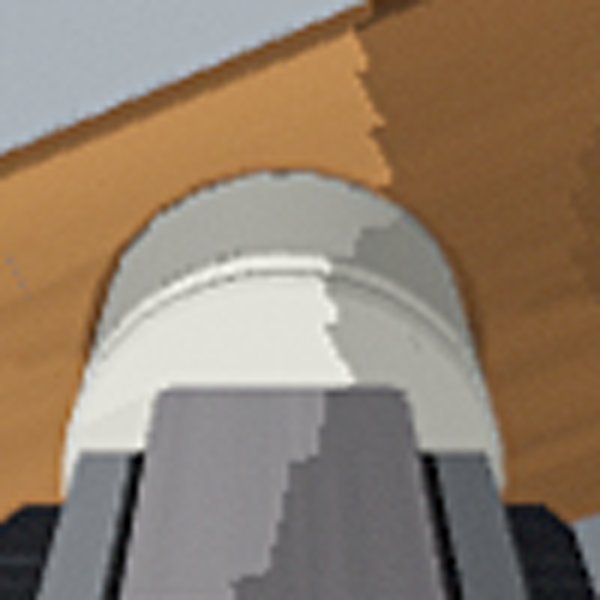

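```bash
python3 -m handwheel '[[0,0,0.05,0,0,0,0.1],[0,0,0,0,0,0,0.1],[0,0,0,0,0,0,0.25],[0,0,0,0,0,0,0.4],[0,0,0,0,0,0,0.55],[0,0,0,0,0,0,0.6],[0,0,0,0,0,0,0.6],[0,0,0,0,0,0,0.6]]'
python3 - <<'E'
from h import *
plan(.571,-.007,.0869,151.8)
E
python3 -m handwheel '[[0,0,-1,0,0,0,0.6],[0,0,-2,0,0,0,0.6],[0,0,-3,0,0,0,0.6],[0,0,-3,0,0,0,0.8],[0,0,-1.5,0,0,0,1],[0,0,0,0,0,0,1],[0,0,0,0,0,0,1],[0,0,0,0,0,0,1]]'
python3 - <<'E'
from h import *
plan(.5800,.0878,.17,175)
for n in ("wrist","side"):
  im,d=bot.read_camera(n); cv2.imwrite(f"pics/{n}8.png",im); np.save(f"pics/{n}8.npy",d)
cv2.imwrite("pics/s8z.png",cv2.convertScaleAbs(cv2.resize(im[150:250,230:310],None,fx=6,fy=6,interpolation=cv2.INTER_CUBIC),alpha=1.8))
E
```

```text
t: 14.7
eef_pos: [0.5728, -0.0078, 0.0882]
tool_rot: [0.766, 3.045, 0.001]
force: [-0.0, 0.8, 0.6]
width: 0.0513
shift cm [ 0.2  -0.01  0.13] turn [ 0.04  0.07 -0.02] pos [ 0.5728 -0.0078  0.0882] F [-0.   0.8  0.6] w 0.0513 t 14.7 yaw-> 151.8
t: 15.7
eef_pos: [0.5726, -0.0079, 0.2006]
tool_rot: [0.765, 3.044, 0.001]
force: [-0.4, -0.4, 0.8]
width: 0.0855
shift cm [3.88 8.77 3.06] turn [  0.05   0.19 -23.22] pos [ 0.5726 -0.0079  0.2006] F [-0.4 -0.4  0.8] w 0.0855 t 15.7 yaw-> 175
```

View pics/wrist8.png

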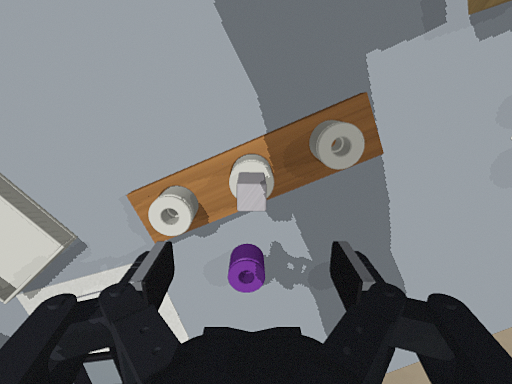

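View pics/s8z.png

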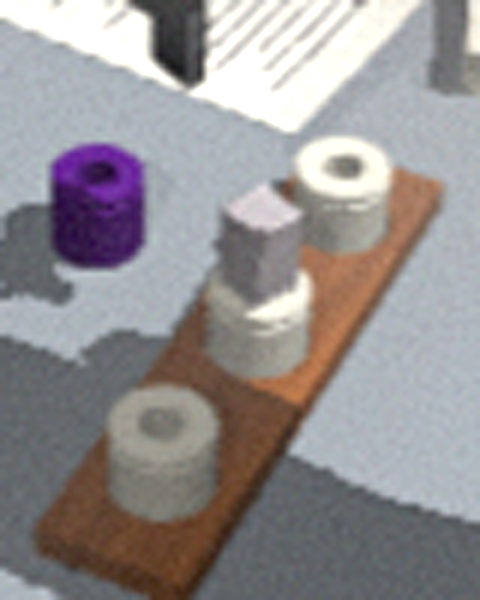

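```bash
python3 -m handwheel '[[1.9,4.3,0.8,0,0,0,1],[1.9,4.3,0.8,0,0,9,1],[0,0,0.8,0,0,10,1],[0,0,0.8,0,0,10,1],[0,0,0,0,0,10,1],[0,0,0,0,0,10,1],[0,0,0,0,0,9,1],[0,0,0,0,0,5,1]]'
python3 - <<'E'
from h import *
plan(.5801,.0868,.12,85)
E
```

```text
t: 16.8
eef_pos: [0.5768, 0.0888, 0.1597]
tool_rot: [-2.281, -2.152, 0.012]
force: [-1.3, 0.0, -0.4]
width: 0.0855
shift cm [-0.17  0.37  3.96] turn [-0.52  0.09  1.65] pos [0.5768 0.0888 0.1597] F [-1.3  0.  -0.4] w 0.0855 t 16.8 yaw-> 85
```

```bash
python3 -m handwheel '[[-0.15,0.3,0.3,-0.5,0,1,1],[0,0,1,0,0,0,1],[0,0,1.2,0,0,0,0.9],[0,0,1,0,0,0,0.8],[0,0,0,0,0,0,0.75],[0,0,0,0,0,0,0.75],[0,0,0,0,0,0,0.75],[0,0,0,0,0,0,0.75]]'
python3 - <<'E'
from h import *
plan(.5801,.0868,.047,85)
im,d=bot.read_camera("wrist"); cv2.imwrite(f"pics/w9.png",im)
E
```

```text
t: 17.8
eef_pos: [0.5788, 0.0868, 0.12]
tool_rot: [-2.3, -2.138, 0.006]
force: [-0.5, 1.2, -0.1]
width: 0.0638
shift cm [0.03 0.15 7.3 ] turn [-0.19  0.12  0.81] pos [0.5788 0.0868 0.12  ] F [-0.5  1.2 -0.1] w 0.0638 t 17.8 yaw-> 85
```

View pics/w9.png

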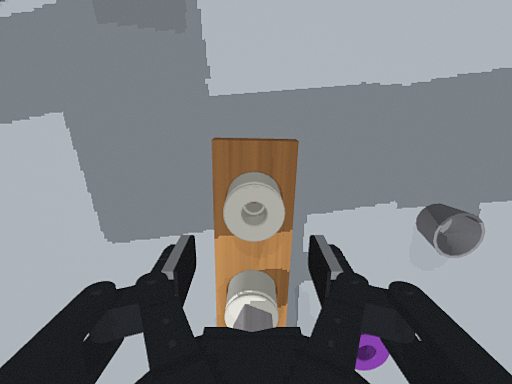

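```bash
python3 -m handwheel '[[0,0.13,0.5,0,0,0.5,0.75],[0,0,1.3,0,0,0,0.75],[0,0,1.7,0,0,0,0.75],[0,0,1.5,0,0,0,0.75],[0,0,0.9,0,0,0,0.75],[0,0,0.5,0,0,0,0.75],[0,0,0.2,0,0,0,0.75],[0,0,0,0,0,0,0.75]]'
python3 - <<'E'
from h import *
plan(.5801,.0868,.047,85)
E
```

```text
t: 18.85
eef_pos: [0.5793, 0.0865, 0.0482]
tool_rot: [-2.31, -2.126, 0.008]
force: [-0.3, -0.9, 0.8]
width: 0.0639
shift cm [0.04 0.08 0.12] turn [-0.29  0.14  0.27] pos [0.5793 0.0865 0.0482] F [-0.3 -0.9  0.8] w 0.0639 t 18.85 yaw-> 85
```

```bash
python3 -m handwheel '[[0,0.05,0.1,0,0,0,0.75],[0,0,0,0,0,0,0.6],[0,0,0,0,0,0,0.5],[0,0,0,0,0,0,0.4],[0,0,0,0,0,0,0.4],[0,0,0,0,0,0,0.4],[0,0,0,0,0,0,0.4],[0,0,0,0,0,0,0.4]]' 35
python3 - <<'E'
from h import *
plan(.5801,.0868,.17,85)
E
```

```text
t: 19.85
eef_pos: [0.5807, 0.0866, 0.0488]
tool_rot: [-2.311, -2.128, 0.005]
force: [0.3, -0.3, 0.7]
width: 0.0452
shift cm [ -0.    -0.1  -12.12] turn [-0.15  0.11  0.27] pos [0.5807 0.0866 0.0488] F [ 0.3 -0.3  0.7] w 0.0452 t 19.85 yaw-> 85
```

```bash
python3 -m handwheel '[[0,0,-0.5,0,0,0,0.4],[0,0,-1.5,0,0,0,0.4],[0,0,-3,0,0,0,0.4],[0,0,-3.5,0,0,0,0.4],[0,0,-3,0,0,0,0.4],[0,0,-1,0,0,0,0.4],[0,0,0,0,0,0,0.4],[0,0,0,0,0,0,0.4]]'
python3 - <<'E'
from h import *
plan(.479,-.337,.17,85)
E
```

```text
t: 20.85
eef_pos: [0.5807, 0.0867, 0.1805]
tool_rot: [-2.311, -2.128, 0.004]
force: [0.4, -0.8, -0.8]
width: 0.045
shift cm [-43.07  -6.64   1.14] turn [-0.1   0.1   0.27] pos [0.5807 0.0867 0.1805] F [ 0.4 -0.8 -0.8] w 0.045 t 20.85 yaw-> 85
```

```bash
python3 -m handwheel '[[-3,-0.5,0,0,0,0,0.4],[-5.5,-0.85,0,0,0,0,0.4],[-6,-0.9,0.1,0,0,0,0.4],[-6,-0.9,0.1,0,0,0,0.4],[-6,-0.9,0.1,0,0,0,0.4],[-6,-0.9,0.1,0,0,0,0.4],[-5,-0.7,0,0,0,-5,0.4],[-2,-0.2,0,0,0,-5,0.4]]'
python3 -m handwheel '[[0,0,0,0,0,-5,0.4],[0,0,0,0,0,-4,0.4],[0,0,0,0,0,0,0.4],[0,0,0,0,0,0,0.4],[0,0,0,0,0,0,0.4],[0,0,0,0,0,0,0.4],[0,0,0,0,0,0,0.4],[0,0,0,0,0,0,0.4]]'
python3 - <<'E'
from h import *
plan(.486,-.366,.10,104)
im,d=bot.read_camera("wrist"); cv2.imwrite(f"pics/w10.png",im)
im,d=bot.read_camera("top"); cv2.imwrite(f"pics/t10.png",im)
E
```

```text
t: 21.85
eef_pos: [0.4837, -0.3103, 0.1632]
tool_rot: [-2.092, -2.318, 0.015]
force: [0.2, 1.1, -0.3]
width: 0.0455
t: 22.85
eef_pos: [0.4802, -0.3103, 0.1559]
tool_rot: [-1.898, -2.464, 0.012]
force: [-0.5, 0.2, -0.4]
width: 0.0455
shift cm [-5.65 -0.72  5.5 ] turn [-1.48 -1.16  0.79] pos [ 0.4802 -0.3103  0.1559] F [-0.5  0.2 -0.4] w 0.0455 t 22.85 yaw-> 104
```

View pics/w10.png

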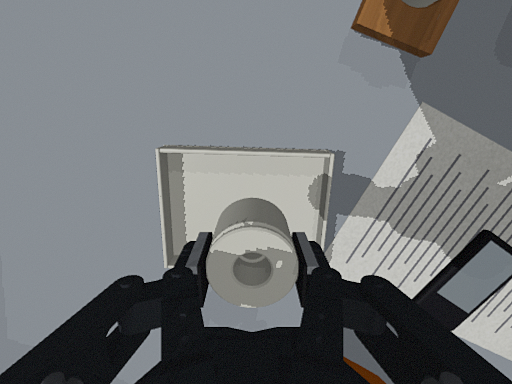

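View pics/t10.png

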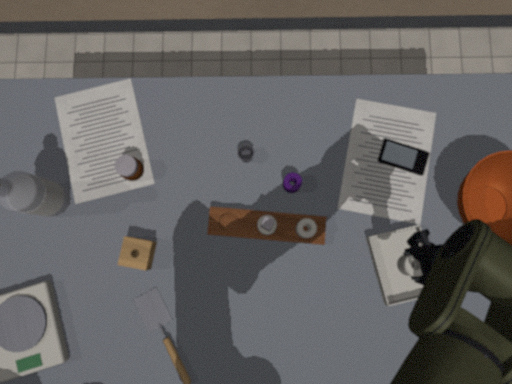

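Run:
```python
from h import *
s=bot.get_state()
a=wz("wrist",157,149,.028,s);b=wz("wrist",333,152,.028,s); e=b-a; print(a,b,np.linalg.norm(e),np.degrees(np.arctan2(e[1],e[0])))
th=np.arctan2(e[1],e[0]); n=np.array([np.sin(th),-np.cos(th),0]); c=(a+b)/2+n*.065; print("centre",c)
for k in (.03,-.03):
  p=c+n*k; plan(p[0],p[1],.09,np.degrees(th)+90)
```

```text
[ 0.38038638 -0.29440466  0.028     ] [ 0.54049892 -0.25427264  0.028     ] 0.16506545704115155 14.07122896158521
centre [ 0.47624597 -0.33738827  0.028     ]
shift cm [-5.65 -0.94  6.5 ] turn [-1.48 -1.17  0.72] pos [ 0.4802 -0.3103  0.1559] F [ 0.5  0.7 -0.4] w 0.045 t 22.95 yaw-> 104.1
shift cm [ 0.35 -0.86  6.62] turn [-1.48 -1.17  0.72] pos [ 0.4802 -0.3103  0.1559] F [ 0.5  0.7 -0.4] w 0.045 t 22.95 yaw-> 104.1
```

```bash
python3 -m handwheel '[[-1,-0.2,0.3,-1.4,-1.1,0.6,0.4],[-2,-0.3,1,0,0,0,0.4],[-1.7,-0.2,1.2,0,0,0,0.4],[-0.6,-0.1,1.2,0,0,0,0.4],[0,0,1,0,0,0,0.4],[0,0,0.5,0,0,0,0.4],[0,0,0,0,0,0,0.4],[0,0,0,0,0,0,0.4]]'
python3 - <<'E'
from h import *
plan(.4835,-.3665,.0368,104.1)
E
```

```text
t: 23.95
eef_pos: [0.4853, -0.3659, 0.1002]
tool_rot: [1.931, 2.477, 0.001]
force: [0.5, -0.4, -1.7]
width: 0.0456
shift cm [-0.01 -0.2   6.34] turn [0.08 0.03 0.02] pos [ 0.4853 -0.3659  0.1002] F [ 0.5 -0.4 -1.7] w 0.0456 t 23.95 yaw-> 104.1
```

```bash
python3 -m handwheel '[[0,-0.2,0.3,0,0,0,0.4],[0,0,1,0,0,0,0.4],[0,0,1.4,0,0,0,0.4],[0,0,1.3,0,0,0,0.4],[0,0,0.8,0,0,0,0.4],[0,0,0.4,0,0,0,0.4],[0,0,0.2,0,0,0,0.4],[0,0,0,0,0,0,0.4]]'
python3 - <<'E'
from h import *
plan(.4835,-.3665,.0368,104.1)
E
```

```text
t: 24.95
eef_pos: [0.4835, -0.3661, 0.0425]
tool_rot: [1.93, 2.477, 0.001]
force: [-0.7, 0.2, -1.0]
width: 0.0452
shift cm [-0.04 -0.01  0.57] turn [0.09 0.04 0.05] pos [ 0.4835 -0.3661  0.0425] F [-0.7  0.2 -1. ] w 0.0452 t 24.95 yaw-> 104.1
```

```bash
python3 -m handwheel '[[0,0,0.15,0,0,0,0.4],[0,0,0.15,0,0,0,0.4],[0,0,0.12,0,0,0,0.4],[0,0,0.1,0,0,0,0.4],[0,0,0,0,0,0,0.4],[0,0,0,0,0,0,0.6],[0,0,0,0,0,0,0.75],[0,0,0,0,0,0,0.75]]'
python3 - <<'E'
from h import *
plan(.4835,-.3665,.0368,104.1)
E
python3 -m handwheel '[[0,0,0,0,0,0,0.75],[0,0,-0.6,0,0,0,0.75],[0,0,-2,0,0,0,0.75],[0,0,-3,0,0,0,0.75],[0,0,-3.5,0,0,0,0.75],[0,0,-3,0,0,0,0.75],[0,0,0,0,0,0,0.75],[0,0,0,0,0,0,0.75]]'
python3 - <<'E'
from h import *
plan(.563,-.1016,.17,85)
im,d=bot.read_camera("wrist"); cv2.imwrite(f"pics/w11.png",im)
E
```

```text
t: 25.95
eef_pos: [0.4845, -0.367, 0.0388]
tool_rot: [1.928, 2.474, 0.001]
force: [0.6, 0.3, 0.0]
width: 0.0643
shift cm [ 0.07 -0.09  0.2 ] turn [0.2  0.19 0.05] pos [ 0.4845 -0.367   0.0388] F [0.6 0.3 0. ] w 0.0643 t 25.95 yaw-> 104.1
t: 26.95
eef_pos: [0.4848, -0.3674, 0.1707]
tool_rot: [1.924, 2.47, 0.0]
force: [-0.6, -0.2, -0.4]
width: 0.0641
shift cm [23.86 14.08 -0.04] turn [ 0.47  0.42 19.15] pos [ 0.4848 -0.3674  0.1707] F [-0.6 -0.2 -0.4] w 0.0641 t 26.95 yaw-> 85
```

View pics/w11.png

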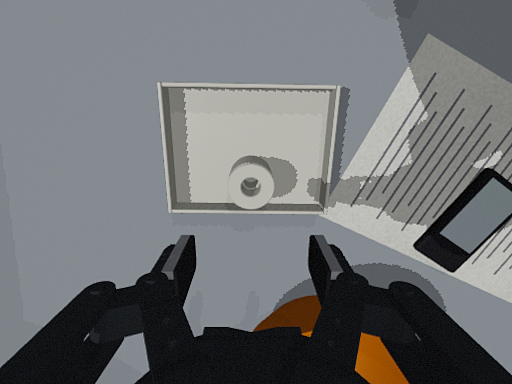

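```bash
python3 -m handwheel '[[2,1.2,0,0,0,0,0.75],[4,2.4,0,0,0,0,0.75],[5,2.9,0,0,0,0,0.75],[5,2.9,0,0,0,0,0.75],[4,2.4,0,0,0,5,0.75],[2.4,1.7,0,0,0,6,0.75],[0.5,0.5,0,0,0,6,0.75],[0,0,0,0,0,2,0.75]]'
python3 - <<'E'
from h import *
plan(.563,-.1016,.12,85)
E
```

```text
t: 28.0
eef_pos: [0.5653, -0.0942, 0.1588]
tool_rot: [-2.316, -2.111, 0.005]
force: [-0.5, -0.2, 0.4]
width: 0.064
shift cm [-0.77 -0.13  3.88] turn [-0.47 -0.18 -0.32] pos [ 0.5653 -0.0942  0.1588] F [-0.5 -0.2  0.4] w 0.064 t 28.0 yaw-> 85
```

```bash
python3 -m handwheel '[[-0.3,-0.1,0.3,-0.4,0,-0.3,0.75],[-0.35,0,1,0,0,0,0.75],[-0.1,0,1.2,0,0,0,0.75],[0,0,0.8,0,0,0,0.75],[0,0,0,0,0,0,0.75],[0,0,0,0,0,0,0.75],[0,0,0,0,0,0,0.75],[0,0,0,0,0,0,0.75]]'
python3 - <<'E'
from h import *
im,d=bot.read_camera("wrist"); cv2.imwrite(f"pics/w12.png",im)
plan(.563,-.1016,.047,85)
E
```

```text
t: 29.0
eef_pos: [0.5613, -0.1002, 0.1205]
tool_rot: [-2.309, -2.12, 0.001]
force: [1.2, -0.1, 0.3]
width: 0.0639
shift cm [-0.16  0.22  7.35] turn [-0.34 -0.26  0.11] pos [ 0.5614 -0.1002  0.1205] F [-0.1 -0.   0.1] w 0.064 t 29.05 yaw-> 85
```

View pics/w12.png

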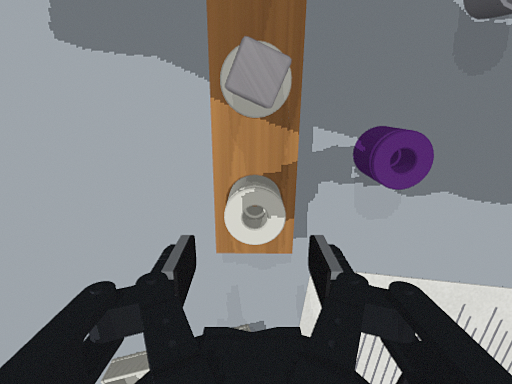

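```bash
python3 -m handwheel '[[-0.15,0.2,0.5,-0.3,-0.2,0,0.75],[0,0,1.3,0,0,0,0.75],[0,0,1.7,0,0,0,0.75],[0,0,1.5,0,0,0,0.75],[0,0,0.9,0,0,0,0.75],[0,0,0.5,0,0,0,0.75],[0,0,0.2,0,0,0,0.75],[0,0,0,0,0,0,0.75]]'
python3 - <<'E'
from h import *
plan(.563,-.1016,.047,85)
E
```

```text
t: 30.05
eef_pos: [0.5626, -0.1016, 0.0486]
tool_rot: [-2.312, -2.123, 0.001]
force: [0.3, -0.7, 0.4]
width: 0.064
shift cm [0.01 0.04 0.16] turn [-0.14 -0.07  0.12] pos [ 0.5626 -0.1016  0.0486] F [ 0.3 -0.7  0.4] w 0.064 t 30.05 yaw-> 85
```

```bash
python3 -m handwheel '[[0,0,0.1,0,0,0,0.75],[0,0,0,0,0,0,0.6],[0,0,0,0,0,0,0.5],[0,0,0,0,0,0,0.4],[0,0,0,0,0,0,0.4],[0,0,0,0,0,0,0.4],[0,0,0,0,0,0,0.4],[0,0,0,0,0,0,0.4]]' 35
python3 - <<'E'
from h import *
plan(.563,-.1016,.17,85)
E
python3 -m handwheel '[[0,0,-0.5,0,0,0,0.4],[0,0,-1.5,0,0,0,0.4],[0,0,-3,0,0,0,0.4],[0,0,-3.5,0,0,0,0.4],[0,0,-2,0,0,0,0.4],[0,0,-0.5,0,0,0,0.4],[0,0,0,0,0,0,0.4],[0,0,0,0,0,0,0.4]]'
python3 - <<'E'
from h import *
plan(.4700,-.3085,.14,104)
E
```

```text
t: 31.05
eef_pos: [0.5635, -0.1019, 0.0491]
tool_rot: [-2.314, -2.125, -0.001]
force: [0.2, 0.4, -0.2]
width: 0.045
shift cm [  0.03  -0.05 -12.09] turn [ 0.02 -0.04  0.12] pos [ 0.5635 -0.1019  0.0491] F [ 0.2  0.4 -0.2] w 0.045 t 31.05 yaw-> 85
t: 32.05
eef_pos: [0.5633, -0.1019, 0.166]
tool_rot: [2.313, 2.124, 0.002]
force: [-0.6, 0.6, -1.5]
width: 0.045
shift cm [-21.38  -7.54   2.58] turn [ 1.000e-01 -1.000e-02 -1.888e+01] pos [ 0.5633 -0.1019  0.166 ] F [-0.6  0.6 -1.5] w 0.045 t 32.05 yaw-> 104
```

```bash
python3 -m handwheel '[[-1.5,-0.5,0,0,0,0,0.4],[-3.5,-1.2,0,0,0,0,0.4],[-4.5,-1.6,0,0,0,0,0.4],[-4.5,-1.6,0,0,0,-4,0.4],[-3.6,-1.2,0,0,0,-6,0.4],[-1,-0.6,0,0,0,-6,0.4],[0,0,0,0,0,-3,0.4],[0,0,0,0,0,0,0.4]]'
python3 - <<'E'
from h import *
plan(.4690,-.3083,.10,104)
E
```

```text
t: 33.05
eef_pos: [0.4751, -0.293, 0.1577]
tool_rot: [-1.914, -2.476, 0.005]
force: [-0.1, -0.1, -0.2]
width: 0.0447
shift cm [-1.37 -0.92  5.77] turn [-0.56 -0.43  0.59] pos [ 0.4751 -0.293   0.1577] F [-0.1 -0.1 -0.2] w 0.0447 t 33.05 yaw-> 104
```

```bash
python3 -m handwheel '[[-0.5,-0.4,0.3,-0.5,-0.4,0.5,0.4],[-0.5,-0.35,1,0,0,0,0.4],[-0.2,-0.1,1.3,0,0,0,0.4],[0,0,1.3,0,0,0,0.4],[0,0,0.9,0,0,0,0.4],[0,0,0.4,0,0,0,0.4],[0,0,0,0,0,0,0.4],[0,0,0,0,0,0,0.4]]'
python3 - <<'E'
from h import *
plan(.4690,-.3083,.0371,104)
im,d=bot.read_camera("wrist"); cv2.imwrite(f"pics/w13.png",im)
E
```

```text
t: 34.05
eef_pos: [0.4683, -0.3066, 0.0999]
tool_rot: [-1.931, -2.473, 0.001]
force: [0.0, 0.9, 0.5]
width: 0.0449
shift cm [-0.2   0.04  6.28] turn [-0.16 -0.17  0.02] pos [ 0.4683 -0.3066  0.0999] F [0.  0.9 0.5] w 0.0449 t 34.05 yaw-> 104
```

View pics/w13.png

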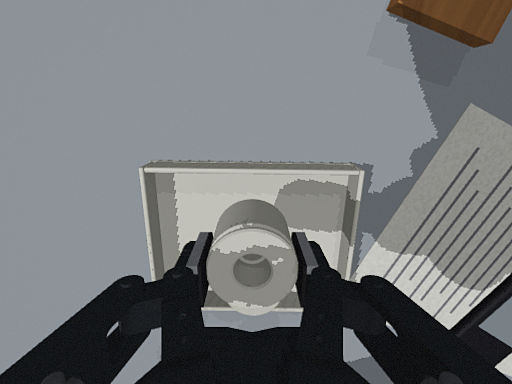

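Run:
```python
from h import *
s=bot.get_state(); R=Ro.from_rotvec(s["tool_rot"])
for u,v in ((142,166),(251,168),(362,171)):
  c=wz("wrist",u,v,.028,s); print(R.inv().apply(c-s["eef_pos"])*100)
im,d=bot.read_camera("top"); cv2.imwrite("pics/t13.png",cv2.convertScaleAbs(cv2.resize(im[200:320,350:470],None,fx=5,fy=5,interpolation=cv2.INTER_CUBIC),alpha=1.5))
```

```text
[ 3.48927497 -8.09776346  7.2315325 ]
[ 3.3475135  -0.02052191  7.20920396]
[3.12962416 8.22768445 7.18620093]
```

View pics/t13.png

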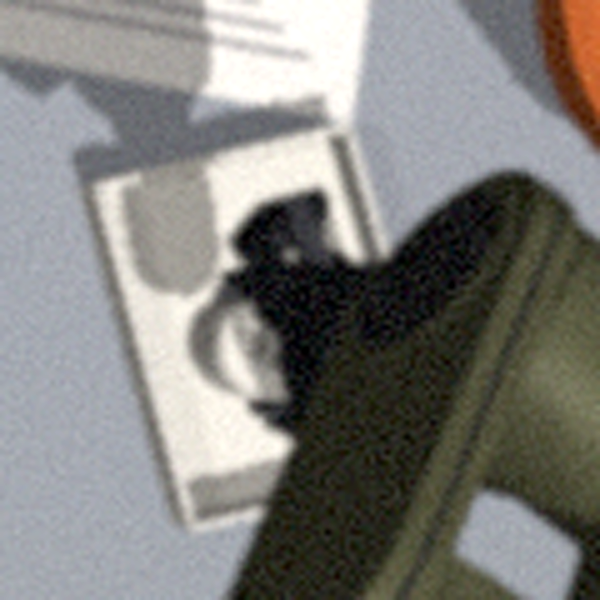

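```bash
python3 -m handwheel '[[-0.2,0,0.3,0,0,0,0.4],[0,0,1,0,0,0,0.4],[0,0,1.4,0,0,0,0.4],[0,0,1.3,0,0,0,0.4],[0,0,0.8,0,0,0,0.4],[0,0,0.4,0,0,0,0.4],[0,0,0.2,0,0,0,0.4],[0,0,0,0,0,0,0.4]]'
python3 - <<'E'
from h import *
plan(.4690,-.3083,.0371,104)
E
```

```text
t: 35.15
eef_pos: [0.4685, -0.3085, 0.0419]
tool_rot: [-1.931, -2.472, 0.001]
force: [-0.4, -0.3, -0.3]
width: 0.045
shift cm [0.01 0.06 0.48] turn [-0.18 -0.18  0.02] pos [ 0.4685 -0.3085  0.0419] F [-0.4 -0.3 -0.3] w 0.045 t 35.15 yaw-> 104
```

```bash
python3 -m handwheel '[[0,0,0.15,0,0,0,0.4],[0,0,0.15,0,0,0,0.4],[0,0,0.1,0,0,0,0.4],[0,0,0.08,0,0,0,0.4],[0,0,0,0,0,0,0.4],[0,0,0,0,0,0,0.6],[0,0,0,0,0,0,0.75],[0,0,0,0,0,0,0.75]]'
python3 - <<'E'
from h import *
plan(.469,-.3083,.0371,104.1)
E
python3 -m handwheel '[[0,0,0,0,0,0,0.75],[0,0,-0.6,0,0,0,0.75],[0,0,-2,0,0,0,0.75],[0,0,-3,0,0,0,0.75],[0,0,-3.5,0,0,0,0.75],[0,0,-4,0,0,0,0.75],[0,0,-4,0,0,0,0.75],[0,0,0,0,0,0,0.75]]'
python3 -m handwheel '[[0,-3,-2,0,0,0,0.75],[0,-5,-2,0,0,0,0.75],[0,-4,0,0,0,0,0.75],[0,0,0,0,0,0,0.75],[0,0,0,0,0,0,0.75],[0,0,0,0,0,0,0.75],[0,0,0,0,0,0,0.75],[0,0,0,0,0,0,0.75]]'
python3 - <<'E'
from h import *
for n in ("top","side","wrist"):
  im,d=bot.read_camera(n); cv2.imwrite(f"pics/{n}F.png",cv2.convertScaleAbs(im,alpha=1.4)); np.save(f"pics/{n}F.npy",d)
  if n=="side": cv2.imwrite("pics/sFz.png",cv2.convertScaleAbs(cv2.resize(im[130:250,230:370],None,fx=5,fy=5,interpolation=cv2.INTER_CUBIC),alpha=1.8))
E
```

```text
t: 36.15
eef_pos: [0.4695, -0.3094, 0.0385]
tool_rot: [-1.933, -2.475, 0.001]
force: [0.3, 0.1, 0.9]
width: 0.0641
shift cm [ 0.12 -0.03  0.14] turn [-0.06 -0.03 -0.08] pos [ 0.4695 -0.3094  0.0385] F [0.3 0.1 0.9] w 0.0641 t 36.15 yaw-> 104.1
t: 37.15
eef_pos: [0.4706, -0.3101, 0.2241]
tool_rot: [1.929, 2.47, -0.001]
force: [-0.2, -0.1, -0.4]
width: 0.0639
t: 38.15
eef_pos: [0.3518, -0.3375, 0.2649]
tool_rot: [1.925, 2.476, -0.0]
force: [0.6, 0.2, 0.3]
width: 0.0642
```

View pics/topF.png

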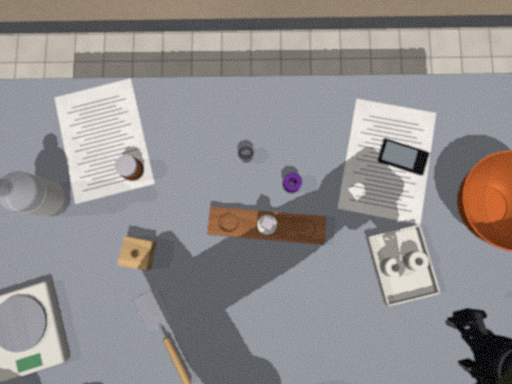

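View pics/sFz.png

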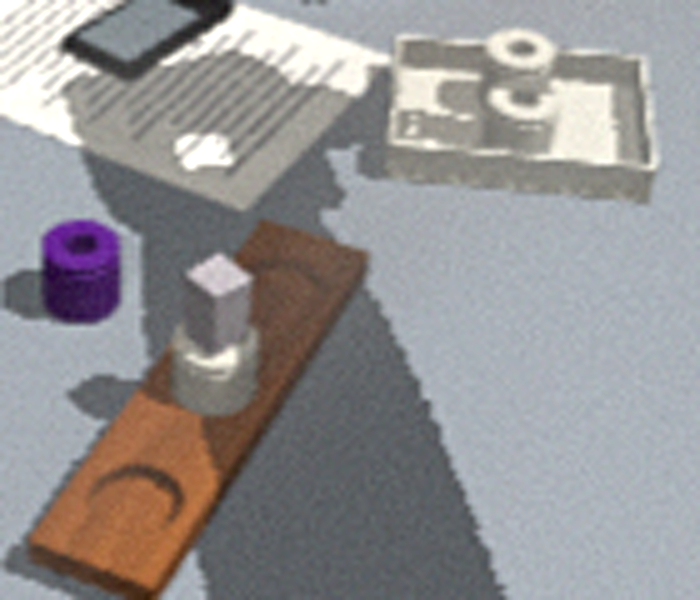

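View pics/wristF.png

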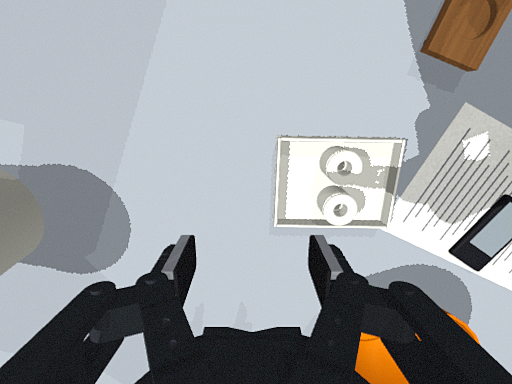

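Run:
```python
from h import *
d=np.load("pics/topF.npy")
for u,v in ((266,224),(267,226),(125,161),(246,150)): print(u,v,world("top",u,v,np.median(d[v-1:v+2,u-1:u+2])).round(3))
d=np.load("pics/sideF.npy"); u,v=230+217//5,130+272//5; print(world("side",u,v,np.median(d[v-1:v+2,u-1:u+2])).round(3))
print(bot.sign_off())
```

```text
266 224 [ 0.57  -0.005  0.104]
267 226 [ 0.565 -0.007  0.105]
125 161 [0.729 0.339 0.06 ]
246 150 [0.768 0.044 0.005]
[ 0.572 -0.008  0.102]
the job is handed in; nothing more can be done
None
```

The job is done and handed in at about 38 s of the 72 s allowed; no check failed.

- **Gauge:** I took it from the stand and tried the middle collar first, because the wrist picture showed ledges in the two outer bores and none in the middle one. It went all the way down without force: no reading in that part showed more than about 3 N, and about 2 N of that is the gauge's own weight. I released it there, with the middle collar still in its well.
- **Reject collars:** The two outer collars stand upright on the floor of the white tray. I never tried the gauge in them.

**Last checks:** Depth readings put the top of the gauge's handle at 102–105 mm, and 104 mm means the shoulder is on the collar. The final pictures show the two outer wells empty and both collars inside the tray. The jar, dosing cup, phone and purple look-alike appear where they started. The gripper is clear of everything.

**One disagreement:** While lining up the pin, the top camera and wrist camera differed by about 3 mm. I went by the wrist view, and the clean fit showed it was right.

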